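# Flag the wet board and start the timer

## Task

The chopping board has just been wiped with cleaner, which has to act for 15 minutes. Stand the tall bottle upright and wholly on the board so that nobody uses it; then set the countertop timer to 15 minutes, holding it down as you turn its stiff dial so that the housing does not twist or shift on the worktop; then push its start key fully down. Do not knock over the bottle or move the tin, salt shaker or ramekin that stand near.

Things in the scene. Friction and masses are not known exactly. Their poses are not given: they have to be found in the camera images.
- bottle_middle (a point): Loose upright white bottle, teal label and round cap, the tallest loose thing here: body 60 mm across, 200 mm tall, 0.19 kg. This point is on its axis half-way up, 100 mm above its underside; z points up to the cap. The cap, 37 mm across, is the top 25 mm or so (the shoulder below widens gently) and is the best hold from above, the pads' centre about 13 mm below the top.
- chopping_board: Pale chopping board with a hand slot, lying flat and fixed to the worktop: 220 mm (its x) by 320 mm (its y), 11 mm thick. Origin at the centre of its underside; z up.
- timer: Countertop timer: loose white housing 110 x 110 mm, flat top 40 mm above the worktop, about 0.2 kg. Origin at the centre of its underside; x points from its front (the key side) to its back (the dial's zero mark), y to its left, z up.
- timer_axis (a point): Point on the dial's axis, 67 mm above the worktop, 15 mm behind the housing's centre; turns with the housing only, same axes. The black dial is 58 mm across, its face 55 mm above the worktop. An upright straight grip bar across it, centred on the axis, is 50 mm long, 12 mm wide, its top at 79 mm. The bar's end with a white line is the pointer.
- timer_dial (a joint): Dial angle in rad, growing clockwise from above; 60 minutes a circle. At 0 the pointer (and bar) lies along housing +x; at 15 minutes, 1.571 rad, along -y, at the long mark on the right. Starts at 0.1 to 0.6. Needs 0.16 N m, stays where left. The housing spins with it unless pressed on the worktop with 8 to 15 N, e.g. by fingertips on the dial's face on both sides of the bar.
- timer_key_top (a point): Centre of the top of the start key, a grey key 22 mm (housing x) by 62 mm (housing y) on the housing's top along its front edge, 55 mm in front of the dial's axis. When up, its top stands 50 mm above the worktop, 10 mm proud of the housing and 5 mm below the dial's face.
- timer_key (a joint): Travel of the start key in m: 0 up, 0.008 fully down. It moves straight down against about 3 N of friction and stays down when released. Starts up.
- timer_front (a point): Middle of the housing's front face (the key side), 55 mm in front of the housing's centre, 70 mm in front of the dial's axis and 20 mm above the worktop; same axes as the housing. Shows whether the housing has twisted.
- tin_small: Bystander: food tin, 58 mm across, 72 mm tall, origin under its centre.
- salt_shaker: Bystander: glass salt shaker, 44 mm across, 90 mm tall, origin under its centre.
- ramekin: Bystander: white ramekin, 69 mm across, 38 mm tall, origin under its centre.
Mind the look-alikes: they are no part of the job. There is more than one size of the part that bears bottle_middle; the job needs the middle-sized.

How it is judged:
By the outcome, as a careful person would: the job done as asked, in the order asked, and still so for the second after the job is handed in, with the robot touching nothing.
It also fails if it takes over 67 s, if anything falls off the work surface, if the arm or the gripper's body presses on something with over 40 N, if the wrist force passes 120 N, or if a joint passes its speed limit or range.

## Robot

A 7-joint arm with a two-finger parallel gripper is mounted at the origin on a cart in front of the work surface, level with it; the furniture and walls round the work are solid. World frame = base frame: x ahead of the robot, y to its left, z up, the work surface at z = 0. Lengths are in mm, angles in rad, forces in N, time in s.
With the tool pointing down it reaches from about 400 to 875 mm from the base axis. Payload 4.4 kg.
Tool frame: the origin (TCP) lies on the centre line of the jaws, within the pads' length; the fingertips stand 11 mm ahead of it and the grasp point (between the pads) lies 8 mm behind it (ctrl.tips_ahead is the distance from the TCP to the fingertips, in mm); z points along the fingers, y is the line along which they close (so a half turn about z gives the same grasp; the last joint's range is limited). The gripper opens to 85 mm and grips with 20 to 120 N. Pads are 22 mm wide; open, the fingers measure 114 mm over their backs; the gripper's body (76 mm by 85 mm) begins 54 mm behind the grasp point. The pads swing forward as they close: fully open they stand 13 mm farther back than shut.
Start: joints at [-1.248, 0.628, 0.038, 1.517, -0.027, 0.996, -0.02], TCP at [246.379, 601.511, 242.313] pointing down, gripper open.
Joint ranges: [-3.06, 3.06], [-0.37, 2.12], [-1.25, 1.32], [0.18, 2.47], [-1.1, 4.24], [0.23, 1.98], [-2.94, 2.94]. Speed limits (rad/s): [2.57, 2.57, 3.14, 3.14, 3.14, 3.14, 3.14].

## Interface

Orientations are given as [roll, pitch, yaw] about the fixed x, y, z axes, in that order (R = Rz(yaw) Ry(pitch) Rx(roll)).
In Python, from cell import ctrl, eyes, job gives the robot as it stands. The module is installed in compiled form; this text tells all that it offers.
- The arm moves only by the tool carry_out, never from a script. Its argument "moves" is a list of rows, each an object of numbers: "tx", "ty", "tz": the shift along the tool's x, y, z as a fraction of full scale; "twist": the turn about the tool's z as a fraction of full scale; "fingers": the opening, from 0 (shut) to 1 (fully open). In form: [{"tx": .., "ty": .., "tz": .., "twist": .., "fingers": ..}, ...]. A call has 1 to 12 rows; each row shifts and turns the commanded pose from where the row before left it, along the tool's axes as they then stand; what a row does not reach is not made up. Full scale, the value 1, is 0.3 m for a shift and pi rad for a turn. A row lasts 1/8 s, in which the tool goes at most 62.5 mm and 10.7 degrees, less where a joint would pass 70% of its speed; a pose out of reach is approached as far as the arm can. A call with a number of a shift or a turn outside -1 to 1 is refused whole. A call with a gripper value outside its range is refused whole. The fingers move at their own pace and stop on an object; the grip force is fixed at half the most. Time passes only in rows, so rows that do not move let the fingers close. It gives the time, the measured TCP pose, the force, the opening and the grip force at its end, in the units of the state.
- ctrl.read_state(): the state, without advancing time (a new reading comes with each control period).
- eyes.get_image(name): name is "scene" or "top"; returns a dict with "color" (400x640x3 uint8, blue, green, red), "fovy" (degrees; the focal length in pixels is half the picture's height over the tangent of half this angle, whatever the lens; pixels are square), "cx", "cy" (the principal point, pixels), "world_from_camera" (4x4, takes a point from camera to world coordinates). Camera axes: x right, y up, looking along -z (the intrinsics and any distortion apply to the point x, -y, -z); pixel columns grow to the right and rows downward; lengths in mm; the calibration is good to about 2 mm. A picture is of the moment at which its call begins. There is no depth.
- job.finish_job(): hands the job in; it is judged then, once.
The state is a dict: "clock": time; "qpos": joint angles; "qd": joint speeds; "tau": joint torques, N m; "eef_pos": TCP position; "tool_rot": TCP orientation; "force": force on the tool from outside, world axes, zero at the start; "torque": the same for the moment, N m; "width": finger opening in mm; "gripper_force": force on a finger pad.
Only numpy, scipy, OpenCV 4.12 (cv2) and the standard library are available. Lean on these libraries where they do the work, as an engineer would, in place of code of your own. Each camera call takes 0.05 s, during which the arm holds its last target. There are 200 camera calls.

## Working session

There is one attempt and no reset: what is moved stays moved. The work goes in short steps, Python scripts to look and compute and a tool call to move; the robot and the scene stay as the last step left them, time stands still between calls to the robot, and variables do not carry over. Pictures are saved under pics/ and viewed, at most 10 in all, crops included, and the job is handed in when it is done.

Besides the shell and the picture viewer there is one more tool, called after "Request:" as name(argument=value, ...), one argument or row to a line, values as JSON. carry_out: Moves the arm, as the interface text tells. Its arguments: {"type":"object","properties":{"moves":{"type":"array","items":{"type":"object","properties":{"tx":{"type":"number","minimum":-1,"maximum":1},"ty":{"type":"number","minimum":-1,"maximum":1},"tz":{"type":"number","minimum":-1,"maximum":1},"twist":{"type":"number","minimum":-1,"maximum":1},"fingers":{"type":"number"}}}}},"required":["moves"]}

```bash
mkdir -p pics
cat > h.py <<'E'
import numpy as np, cv2
from cell import ctrl, eyes, job
def cam(n):
    d=eyes.get_image(n); return d
def ray(d,u,v):
    f=200/np.tan(np.radians(d["fovy"])/2)
    M=np.array(d["world_from_camera"])
    r=M[:3,:3]@np.array([(u-d["cx"])/f,-(v-d["cy"])/f,-1.0])
    return M[:3,3],r
def onz(d,u,v,z):
    o,r=ray(d,u,v); return o+r*(z-o[2])/r[2]
def proj(d,p):
    f=200/np.tan(np.radians(d["fovy"])/2)
    M=np.array(d["world_from_camera"]); c=M[:3,:3].T@(np.array(p)-M[:3,3])
    return np.array([d["cx"]-f*c[0]/c[2], d["cy"]+f*c[1]/c[2]])
E
python3 - <<'E'
from h import *
for n in("scene","top"):
    d=cam(n); cv2.imwrite(f"pics/{n}0.png",d["color"]); print(n,{k:np.round(v,3).tolist() for k,v in d.items() if k!="color"})
s=ctrl.read_state(); print({k:np.round(v,3).tolist() for k,v in s.items()}, ctrl.tips_ahead)
E
```

```text
scene {'fovy': 48.878, 'cx': 315.909, 'cy': 199.088, 'world_from_camera': [[0.616, 0.5, -0.609, -165.321], [-0.788, 0.384, -0.482, -657.963], [-0.007, 0.776, 0.63, 841.749], [0.0, 0.0, 0.0, 1.0]]}
top {'fovy': 53.307, 'cx': 322.872, 'cy': 200.036, 'world_from_camera': [[0.016, 0.998, -0.062, 528.153], [-1.0, 0.016, 0.004, -79.488], [0.005, 0.062, 0.998, 1020.192], [0.0, 0.0, 0.0, 1.0]]}
{'clock': 0.1, 'qpos': [-1.248, 0.629, 0.038, 1.518, -0.027, 0.996, -0.02], 'qd': [-0.001, -0.002, -0.001, -0.002, 0.0, -0.0, 0.001], 'tau': [0.002, -56.453, 1.23, -19.397, 0.011, 0.005, -0.0], 'eef_pos': [246.165, 601.004, 241.477], 'tool_rot': [-3.14, 0.0, 2.753], 'force': [-0.469, -0.126, 0.521], 'torque': [0.026, -0.01, -0.012], 'gripper_force': 0.0, 'width': 85.554} 11.0
```

View pics/scene0.png

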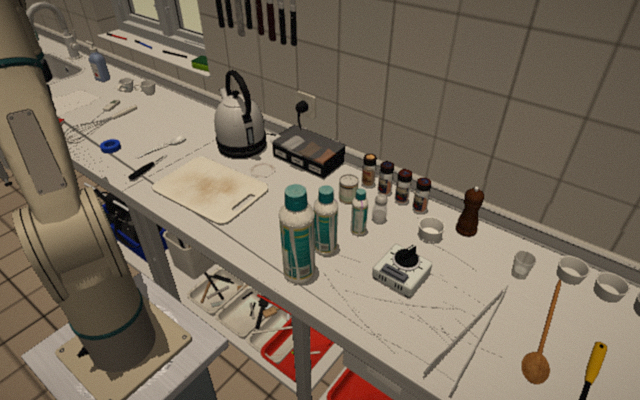

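View pics/top0.png

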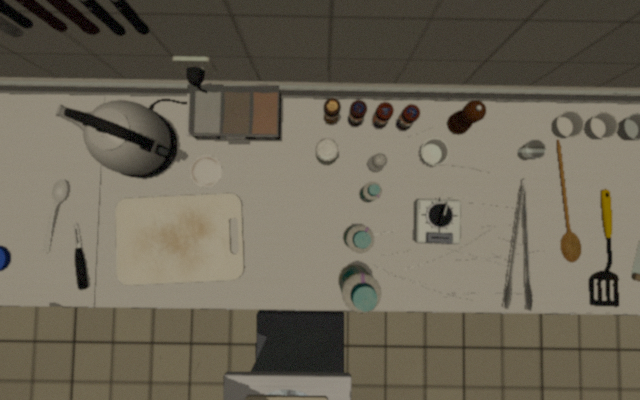

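The scene picture shows the board at about (210,188), the timer at (403,268), and three similar bottles. From large to small they are at scene (297,235), (326,220) and (359,212), or top (363,293), (360,238) and (372,191). The middle one should be scene (326,220) / top (360,238). I'll check its height by triangulating the cap and look at an enlarged crop.

Run:
```python
from h import *
s=cam("scene"); t=cam("top")
def caps(d,roi):
    x0,y0,x1,y1=roi; h=cv2.cvtColor(d["color"][y0:y1,x0:x1],cv2.COLOR_BGR2HSV)
    m=cv2.inRange(h,(75,50,40),(100,255,255)); n,l,st,c=cv2.connectedComponentsWithStats(m)
    return [(st[i].tolist()[:5],(c[i]+[x0,y0]).round(1).tolist()) for i in range(1,n) if st[i][4]>25]
for d,r in((s,(270,170,380,290)),(t,(335,175,395,315))):
    print(*caps(d,r),sep="\n")
a=cv2.resize(s["color"][170:310,260:460],(800,560),interpolation=3)
b=cv2.resize(t["color"][140:310,335:475],(494,600),interpolation=3)
cv2.imwrite("pics/c1.png",a); cv2.imwrite("pics/c2.png",b)
```

```text
([17, 15, 12, 6, 43], [292.7, 187.4])
([49, 16, 14, 18, 169], [325.6, 195.8])
([15, 19, 22, 22, 330], [295.8, 201.6])
([86, 20, 10, 10, 67], [360.6, 195.4])
([93, 39, 4, 17, 35], [364.5, 216.0])
([44, 45, 4, 26, 55], [315.5, 228.6])
([49, 47, 10, 4, 26], [323.7, 218.7])
([49, 52, 11, 28, 198], [324.1, 232.8])
([14, 59, 11, 38, 195], [288.6, 247.7])
([24, 59, 15, 7, 57], [300.8, 232.5])
([25, 66, 16, 31, 380], [302.6, 251.1])
([20, 57, 8, 9, 27], [358.0, 235.3])
([9, 94, 10, 8, 40], [348.6, 272.5])
([17, 109, 18, 20, 122], [357.8, 292.1])
```

View pics/c1.png

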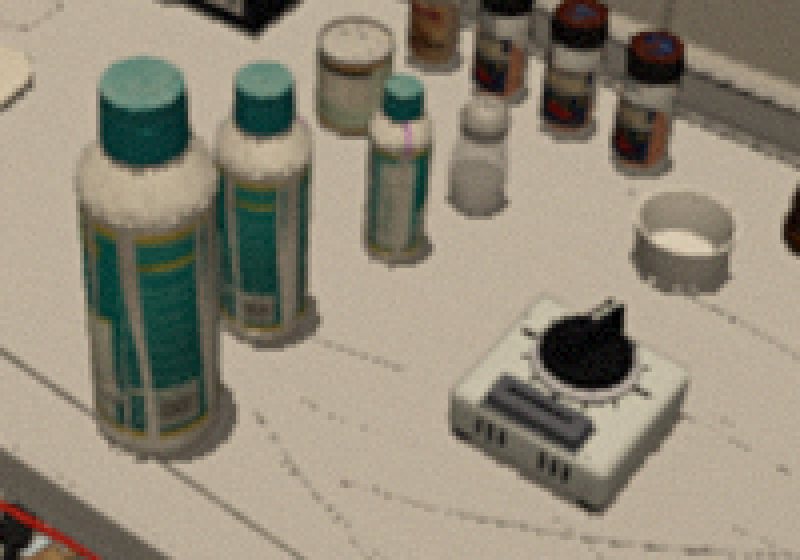

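View pics/c2.png

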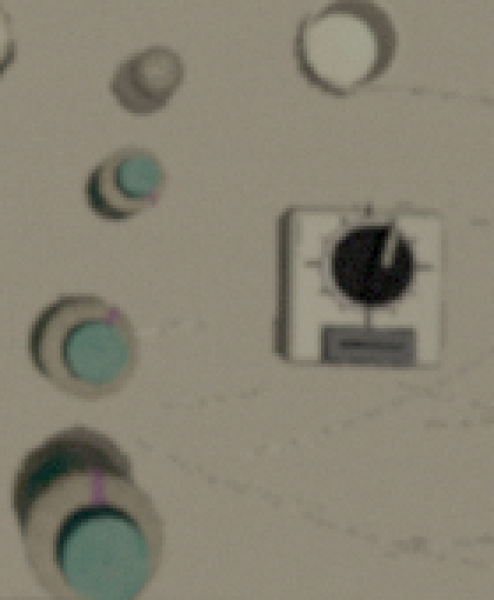

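The crops confirm it: the middle-sized bottle is the centre one, with its cap at scene (326,189) and top (362.5,239.5). The timer's dial is at top (440,215), with the pointer a little clockwise of the back mark, and the key is on the robot's side.

Run:
```python
from h import *
s=cam("scene"); t=cam("top")
for n,ps,pt in(("small",(360.7,191),(374.4,189.6)),("mid",(326.2,189),(362.5,239.5)),("large",(296,191),(365,297.8))):
    o1,r1=ray(s,*ps);o2,r2=ray(t,*pt)
    k=np.linalg.lstsq(np.c_[r1,-r2],o2-o1,rcond=None)[0]
    print(n,((o1+r1*k[0]+o2+r2*k[1])/2).round(1),(o1+r1*k[0]-o2-r2*k[1]).round(1), onz(s,*ps,200).round(1),onz(t,*pt,200).round(1))
g=cv2.cvtColor(t["color"],cv2.COLOR_BGR2GRAY); x0,y0=400,185; r=g[y0:260,x0:475]
rb=cv2.resize(r,None,fx=4,fy=4,interpolation=cv2.INTER_CUBIC)
def comps(m,z,mn=300):
    cs,_=cv2.findContours(m,cv2.RETR_EXTERNAL,2)
    for c in cs:
        if cv2.contourArea(c)<mn: continue
        q=cv2.minAreaRect(c); b=cv2.boxPoints(q)/4+[x0,y0]
        P=np.array([onz(t,*p,z)[:2] for p in b]); e=P[1:]-P[:-1]
        print("z",z,"ctr",P.mean(0).round(1),"edges",np.linalg.norm(e,axis=1).round(1)[:2],"ang",np.degrees(np.arctan2(e[:,1],e[:,0])).round(1)[:2])
print(np.percentile(rb,[2,10,30,50,70,90,98]))
print("dial");comps(cv2.inRange(rb,0,45),55)
print("key");comps(cv2.inRange(rb,55,100),50)
print("white");comps(cv2.inRange(rb,150,255),40)
for nm,u,v,z in(("tin",327,150,72),("salt",379,160,90),("ram",431,153,38),("board1",119,202,11),("b2",239,196,11),("b3",242,277,11),("b4",121,282,11)): print(nm,onz(t,u,v,z).round(0))
big=cv2.resize(t["color"][190:250,405:470],(520,480),interpolation=3); sc=cv2.resize(s["color"][235:300,365:440],(554,480),interpolation=3)
cv2.imwrite("pics/c3.png",cv2.resize(np.hstack([big,sc]),(800,358)))
```

```text
small [ 606.7 -195.7  143.2] [-1.2  1.5 -0.3] [ 543.3 -232.7  200. ] [ 602.2 -188.9  200. ]
mid [ 498.8 -164.7  201.3] [-0.7  0.8 -0.1] [ 499.8 -163.3  200. ] [ 499.1 -165.3  200. ]
large [ 391.7 -164.   261.4] [-0.9  1.1  0. ] [ 450.1 -111.2  200. ] [ 381.2 -171.5  200. ]
[ 19.  79. 133. 137. 138. 143. 154.]
dial
z 55 ctr [ 555.2 -369.1] edges [52.7 51.7] ang [ -85.9 -177.1]
key
z 50 ctr [ 501.2 -367. ] edges [28.5 64.2] ang [ -1.9 -91. ]
z 50 ctr [ 555.8 -371. ] edges [59.4 59.1] ang [ -71.8 -162.8]
z 50 ctr [ 542.1 -308.9] edges [103.5  10.1] ang [ -1.3 -90.5]
white
z 40 ctr [ 525.  -397.7] edges [17.8 35.9] ang [ -4.8 -93.7]
z 40 ctr [ 522.9 -327.4] edges [48.  55.6] ang [ -45.7 -135.6]
z 40 ctr [ 574.8 -335.9] edges [29.9 21.8] ang [ -5.5 -94.6]
tin [707. -91.  72.]
salt [ 682. -214.   90.]
ram [ 711. -351.   38.]
board1 [577. 432.  11.]
b2 [597. 129.  11.]
b3 [394. 116.  11.]
b4 [377. 418.  11.]
```

View pics/c3.png

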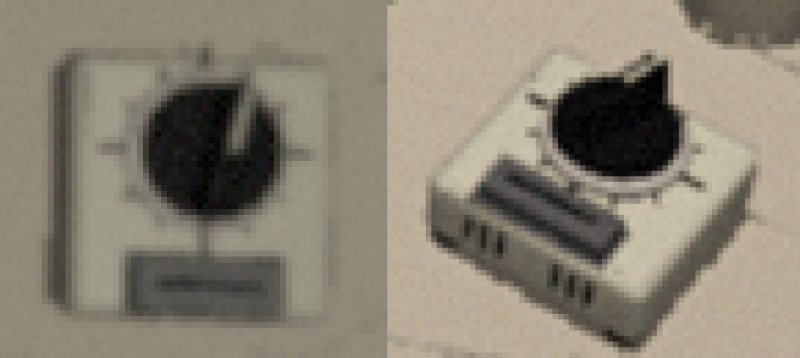

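The triangulated cap heights are 143, 201 and 261 mm, so the 200 mm bottle is the one at (499,-165). The closer picture shows the timer at axis (555,-369), yaw about -1°, with the pointer about 11° clockwise. First I rise, turn to yaw 180° and travel.

Request:
carry_out(
  moves=[
    {"tz":-0.1,"twist":-0.0413,"fingers":1},
    {"tz":-0.1,"twist":-0.0413,"fingers":1},
    {"tz":-0.1,"twist":-0.0413,"fingers":1},
    {"tx":-0.05,"ty":-0.15,"fingers":1},
    {"tx":-0.05,"ty":-0.15,"fingers":1},
    {"tx":-0.05,"ty":-0.15,"fingers":1},
    {"tx":-0.05,"ty":-0.15,"fingers":1},
    {"tx":-0.05,"ty":-0.15,"fingers":1},
    {"tx":-0.05,"ty":-0.15,"fingers":1},
    {"tx":-0.05,"ty":-0.15,"fingers":1},
    {"tx":-0.05,"ty":-0.15,"fingers":1},
    {"fingers":1},
  ],
)

```text
validation failed for argument at $.mo...
```

Request:
carry_out(
  moves=[
    {"tx":0,"ty":0,"tz":-0.1,"twist":-0.0413,"fingers":1},
    {"tx":0,"ty":0,"tz":-0.1,"twist":-0.0413,"fingers":1},
    {"tx":0,"ty":0,"tz":-0.1,"twist":-0.0413,"fingers":1},
    {"tx":-0.05,"ty":-0.15,"tz":0,"twist":0,"fingers":1},
    {"tx":-0.05,"ty":-0.15,"tz":0,"twist":0,"fingers":1},
    {"tx":-0.05,"ty":-0.15,"tz":0,"twist":0,"fingers":1},
    {"tx":-0.05,"ty":-0.15,"tz":0,"twist":0,"fingers":1},
    {"tx":-0.05,"ty":-0.15,"tz":0,"twist":0,"fingers":1},
    {"tx":-0.05,"ty":-0.15,"tz":0,"twist":0,"fingers":1},
    {"tx":-0.05,"ty":-0.15,"tz":0,"twist":0,"fingers":1},
    {"tx":-0.05,"ty":-0.15,"tz":0,"twist":0,"fingers":1},
    {"tx":0,"ty":0,"tz":0,"twist":0,"fingers":1},
  ],
)

```text
clock: 1.8
eef_pos: [367.7, 237.9, 332.6]
tool_rot: [-3.14, 0.001, 3.135]
force: [0.3, 0.5, -0.1]
width: 85.4
gripper_force: 0.0
```

Request:
carry_out(
  moves=[
    {"tx":-0.0485,"ty":-0.149,"tz":0,"twist":0,"fingers":1},
    {"tx":-0.0485,"ty":-0.149,"tz":0,"twist":0,"fingers":1},
    {"tx":-0.0485,"ty":-0.149,"tz":0,"twist":0,"fingers":1},
    {"tx":-0.0485,"ty":-0.149,"tz":0,"twist":0,"fingers":1},
    {"tx":-0.0485,"ty":-0.149,"tz":0,"twist":0,"fingers":1},
    {"tx":-0.0485,"ty":-0.149,"tz":0,"twist":0,"fingers":1},
    {"tx":-0.0485,"ty":-0.149,"tz":0,"twist":0,"fingers":1},
    {"tx":-0.0485,"ty":-0.149,"tz":0,"twist":0,"fingers":1},
    {"tx":-0.0485,"ty":-0.149,"tz":0,"twist":0,"fingers":1},
    {"tx":0,"ty":0,"tz":0,"twist":0,"fingers":1},
    {"tx":0,"ty":0,"tz":0,"twist":0,"fingers":1},
  ],
)

```text
clock: 3.18
eef_pos: [497.9, -159.4, 332.0]
tool_rot: [3.14, -0.001, -3.14]
force: [0.1, 0.1, -0.4]
width: 85.2
gripper_force: 0.0
```

Request:
carry_out(
  moves=[
    {"tx":-0.003,"ty":-0.018,"tz":0.1,"twist":0,"fingers":1},
    {"tx":0,"ty":0,"tz":0.1,"twist":0,"fingers":1},
    {"tx":0,"ty":0,"tz":0.1,"twist":0,"fingers":1},
    {"tx":0,"ty":0,"tz":0.1,"twist":0,"fingers":1},
    {"tx":0,"ty":0,"tz":0.07,"twist":0,"fingers":1},
    {"tx":0,"ty":0,"tz":0.03,"twist":0,"fingers":1},
    {"tx":0,"ty":0,"tz":0,"twist":0,"fingers":1},
    {"tx":0,"ty":0,"tz":0,"twist":0,"fingers":0.55},
    {"tx":0,"ty":0,"tz":0,"twist":0,"fingers":0.55},
    {"tx":0,"ty":0,"tz":0,"twist":0,"fingers":0.55},
  ],
)

```text
clock: 4.42
eef_pos: [498.8, -166.2, 182.8]
tool_rot: [-3.141, 0.001, -3.141]
force: [-0.6, 0.3, 0.3]
width: 46.8
gripper_force: 0.0
```

Run:
```python
from h import *
s=cam("scene")
cv2.imwrite("pics/c4.png",cv2.resize(s["color"][130:300,240:420],(720,680))[:600])
```

```text
(no output)
```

View pics/c4.png

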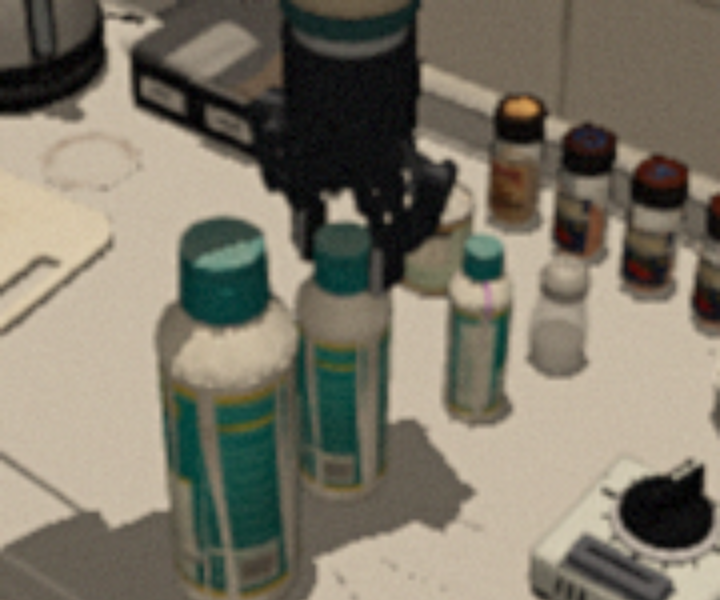

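The picture shows the jaws straddling the middle cap at crop (342,255), with the other bottles untouched. I close, check the hold and lift.

Request:
carry_out(
  moves=[
    {"tx":0,"ty":0,"tz":0.01,"twist":0,"fingers":0.45},
    {"tx":0,"ty":0,"tz":0,"twist":0,"fingers":0},
    {"tx":0,"ty":0,"tz":0,"twist":0,"fingers":0},
    {"tx":0,"ty":0,"tz":0,"twist":0,"fingers":0},
    {"tx":0,"ty":0,"tz":0,"twist":0,"fingers":0},
  ],
)

```text
clock: 5.1
eef_pos: [499.2, -165.6, 179.9]
tool_rot: [3.141, 0.001, -3.141]
force: [-0.2, 1.7, 6.2]
width: 36.1
gripper_force: 62.4
```

Request:
carry_out(
  moves=[
    {"tx":0,"ty":0,"tz":-0.05,"twist":0,"fingers":0},
    {"tx":0,"ty":0,"tz":-0.1,"twist":0,"fingers":0},
    {"tx":0,"ty":0.05,"tz":-0.05,"twist":0,"fingers":0},
    {"tx":0.005,"ty":0.1,"tz":0,"twist":0,"fingers":0},
    {"tx":0.005,"ty":0.13,"tz":0,"twist":0,"fingers":0},
    {"tx":0.005,"ty":0.13,"tz":0,"twist":0,"fingers":0},
    {"tx":0.005,"ty":0.13,"tz":0,"twist":0,"fingers":0},
    {"tx":0.005,"ty":0.13,"tz":0,"twist":0,"fingers":0},
    {"tx":0.005,"ty":0.13,"tz":0,"twist":0,"fingers":0},
    {"tx":0.005,"ty":0.13,"tz":0,"twist":0,"fingers":0},
    {"tx":0.005,"ty":0.13,"tz":0,"twist":0,"fingers":0},
    {"tx":0.003,"ty":0.13,"tz":0,"twist":0,"fingers":0},
  ],
)

```text
clock: 6.6
eef_pos: [484.3, 193.1, 239.3]
tool_rot: [3.141, -0.001, -3.14]
force: [-0.1, 0.2, -2.1]
width: 36.0
gripper_force: 62.7
```

Request:
carry_out(
  moves=[
    {"tx":0,"ty":0.12,"tz":0,"twist":0,"fingers":0},
    {"tx":0,"ty":0.1,"tz":0,"twist":0,"fingers":0},
    {"tx":0,"ty":0.04,"tz":0,"twist":0,"fingers":0},
    {"tx":0,"ty":0,"tz":0.06,"twist":0,"fingers":0},
    {"tx":0,"ty":0,"tz":0.06,"twist":0,"fingers":0},
    {"tx":0,"ty":0,"tz":0.025,"twist":0,"fingers":0},
    {"tx":0,"ty":0,"tz":0.01,"twist":0,"fingers":0},
    {"tx":0,"ty":0,"tz":0,"twist":0,"fingers":0},
  ],
)

```text
clock: 7.6
eef_pos: [485.7, 268.8, 193.1]
tool_rot: [3.141, 0.0, 3.142]
force: [0.7, 0.1, -1.2]
width: 35.7
gripper_force: 62.8
```

Request:
carry_out(
  moves=[
    {"tx":0,"ty":0,"tz":0.004,"twist":0,"fingers":0},
    {"tx":0,"ty":0,"tz":0.003,"twist":0,"fingers":0},
    {"tx":0,"ty":0,"tz":0,"twist":0,"fingers":0},
  ],
)

```text
clock: 7.98
eef_pos: [485.7, 269.1, 191.0]
tool_rot: [3.141, 0.001, -3.141]
force: [-0.3, -0.2, 0.0]
width: 35.9
gripper_force: 63.0
```

Request:
carry_out(
  moves=[
    {"tx":0,"ty":0,"tz":0.001,"twist":0,"fingers":0},
    {"tx":0,"ty":0,"tz":0,"twist":0,"fingers":0.5},
    {"tx":0,"ty":0,"tz":0,"twist":0,"fingers":0.7},
    {"tx":0,"ty":0,"tz":0,"twist":0,"fingers":0.9},
    {"tx":0,"ty":0,"tz":0,"twist":0,"fingers":0.9},
    {"tx":0,"ty":0,"tz":-0.1,"twist":0,"fingers":0.9},
    {"tx":0,"ty":0,"tz":-0.15,"twist":0,"fingers":0.9},
    {"tx":0,"ty":0,"tz":-0.15,"twist":0,"fingers":0.9},
    {"tx":0,"ty":0,"tz":-0.1,"twist":0,"fingers":0.9},
    {"tx":0,"ty":-0.1,"tz":0,"twist":0,"fingers":0.6},
    {"tx":-0.01,"ty":-0.15,"tz":0,"twist":0,"fingers":0.3},
  ],
)

```text
clock: 9.35
eef_pos: [488.3, 194.5, 340.7]
tool_rot: [3.141, 0.001, -3.138]
force: [0.3, -0.0, 0.2]
width: 41.9
gripper_force: 0.0
```

Run:
```python
from h import *
s=cam("scene");t=cam("top")
cv2.imwrite("pics/c5.png",np.hstack([cv2.resize(s["color"][90:250,140:340],(400,320)),cv2.resize(t["color"][150:310,100:300],(400,320))]))
print(onz(t,180,240,11))
```

```text
[484.10879871 274.58510415  11.        ]
```

View pics/c5.png

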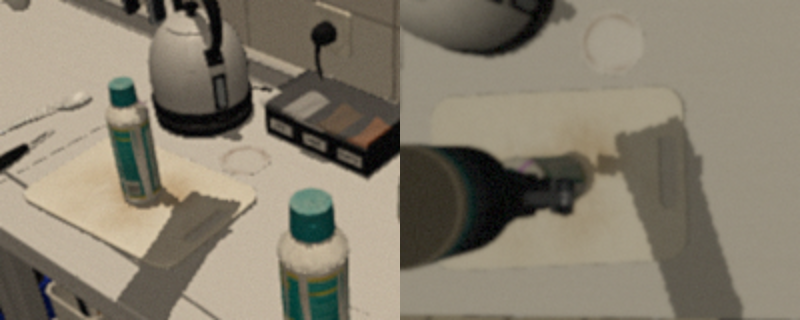

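The bottle stands upright in the middle of the board: scene crop (135,150), base within the board outline. Next I measure the pointer line while the view is clear.

Run:
```python
from h import *
for n,(x0,y0,x1,y1) in(("top",(425,195,456,231)),("scene",(385,235,430,275))):
    im=sum(cam(n)["color"].astype(float) for _ in range(5))/5; d=cam(n)
    g=cv2.resize(im[y0:y1,x0:x1].mean(2),None,fx=6,fy=6,interpolation=cv2.INTER_CUBIC)
    m=(g<45).astype(np.uint8)
    c=max(cv2.findContours(m,0,2)[0],key=cv2.contourArea)
    (ex,ey),ax,an=cv2.fitEllipse(cv2.convexHull(c)); print(n,"dial ell",onz(d,ex/6+x0,ey/6+y0,55).round(1),np.array(ax)/6,an)
    print("axis55 px",proj(d,(555.3,-369,55)),"axis79 px",proj(d,(555.3,-369,79)))
    print("tip79 pred 11deg",proj(d,(555.3+25*np.cos(.21),-369-25*np.sin(.21),79)),"0.4:",proj(d,(555.3+25*np.cos(.42),-369-25*np.sin(.42),79)))
    np.set_printoptions(linewidth=250); print(x0,y0); print(im[y0+2:y1-4:1,x0+2:x1-2].mean(2).round(0).astype(int) if n=="top" else im[240:265,395:422].mean(2).round(0).astype(int))
```

```text
top dial ell [ 555.7 -369.3   55. ] [21.69963582 21.81499481] 96.5203857421875
axis55 px [440.46504979 215.30037724] axis79 px [443.50468376 215.06242067]
tip79 pred 11deg [445.66927851 204.77037178] 0.4: [447.77268663 205.48814232]
425 195
[[138 138 137 138 137 138 138 137 132 133 135 130 119 127 138 142 141 141 141 139 133 128 129 132 133 138 141]
 [129 130 128 128 129 131 133 128 119 123 127 116 100 117 136 139 137 138 138 136 129 125 124 127 130 134 138]
 [127 126 125 125 124 127 127 126 120 121 121 104  86 110 128 131 132 132 129 128 127 126 125 124 124 126 126]
 [139 139 138 136 133 133 134 134 132 130 125 105  88 108 125 129 128 127 123 123 124 127 126 125 124 123 122]
 [151 150 150 146 134 127 135 141 136 130 127 117 109 119 128 133 134 128 122 119 124 135 139 139 139 137 137]
 [155 155 155 149 129 114 125 136 133 127 127 125 124 125 127 129 130 119 108 106 125 143 149 149 149 148 148]
 [157 157 155 149 130 116 119 128 124 115 113 109 108 106 106 105 102  91  86  96 125 144 151 153 153 153 152]
 [156 154 152 143 133 126 119 110  97  84  74  66  62  59  56  56  53  49  62  93 
[... 4789 characters left out ...]
  15  15  10  19  99 155 184 191]
 [ 44  11  10  12   4   7   8   7   5   9  10  14  12  16  17  14  13  14  14  15  14   6  18  97 152 184 192]
 [ 83  11   5  15  16   9  12   6   5  10  10  15  15  18  16  15  13  15  12  16  17  12  16  98 150 178 189]
 [117  30   4   9  15  15   8  13   9  14  18  14  19  15  18  17  15  15  16  14  13   8  24 114 153 153 148]
 [147  89  33   6   8  13  13  17  18  13  17  16  15  17  12  16  13  16  15  11  12  12  66 143 158 137 130]
 [165 153  96  36   5   5  11  13  17  18  19  14  16  19  16  17  19  15  16  11   4  28 116 159 147 168 186]
 [136 166 155 109  56  14   5   4  12  17  19  19  11  16  12  14  14  12   5   3  25  92 154 167 150 171 192]]
```

Request:
carry_out(
  moves=[
    {"tx":-0.0172,"ty":-0.144,"tz":0,"twist":0,"fingers":0.3},
    {"tx":-0.0172,"ty":-0.144,"tz":0,"twist":0,"fingers":0.3},
    {"tx":-0.0172,"ty":-0.144,"tz":0,"twist":0,"fingers":0.3},
    {"tx":-0.0172,"ty":-0.144,"tz":0,"twist":0,"fingers":0.3},
    {"tx":-0.0172,"ty":-0.144,"tz":0,"twist":0,"fingers":0.3},
    {"tx":-0.0172,"ty":-0.144,"tz":0,"twist":0,"fingers":0.3},
    {"tx":-0.0172,"ty":-0.144,"tz":0,"twist":0,"fingers":0.3},
    {"tx":-0.0172,"ty":-0.144,"tz":0,"twist":0,"fingers":0.3},
    {"tx":-0.0172,"ty":-0.144,"tz":0,"twist":0,"fingers":0.3},
    {"tx":-0.0172,"ty":-0.144,"tz":0,"twist":0,"fingers":0.3},
    {"tx":-0.0172,"ty":-0.144,"tz":0,"twist":0,"fingers":0.3},
    {"tx":0,"ty":0,"tz":0,"twist":0,"fingers":0.3},
  ],
)

```text
clock: 11.55
eef_pos: [544.4, -285.7, 340.0]
tool_rot: [-3.139, -0.001, 3.136]
force: [-0.2, -0.1, 0.6]
width: 25.9
gripper_force: 0.0
```

Request:
carry_out(
  moves=[
    {"tx":-0.019,"ty":-0.14,"tz":0,"twist":0,"fingers":0.3},
    {"tx":-0.019,"ty":-0.14,"tz":0,"twist":0,"fingers":0.3},
    {"tx":0,"ty":0,"tz":0,"twist":0.042,"fingers":0.3},
    {"tx":0,"ty":0,"tz":0.1,"twist":0.042,"fingers":0.3},
    {"tx":0,"ty":0,"tz":0.15,"twist":0,"fingers":0.3},
    {"tx":0,"ty":0,"tz":0.15,"twist":0,"fingers":0.3},
    {"tx":0,"ty":0,"tz":0.15,"twist":0,"fingers":0.3},
    {"tx":0,"ty":0,"tz":0.15,"twist":0,"fingers":0.3},
    {"tx":0,"ty":0,"tz":0.05,"twist":0,"fingers":0.3},
    {"tx":0,"ty":0,"tz":0,"twist":0,"fingers":0.3},
    {"tx":0,"ty":0,"tz":0,"twist":0,"fingers":0.3},
  ],
)

```text
clock: 12.92
eef_pos: [558.2, -366.0, 117.5]
tool_rot: [-3.14, 0.003, 2.878]
force: [0.4, -0.2, 0.8]
width: 25.8
gripper_force: 0.0
```

Run:
```python
from h import *
s=cam("scene"); t=cam("top")
cv2.imwrite("pics/c6.png",np.hstack([cv2.resize(s["color"][210:310,355:455],(400,400),interpolation=3),cv2.resize(t["color"][165:265,390:490],(400,400),interpolation=3)]))
```

```text
(no output)
```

View pics/c6.png

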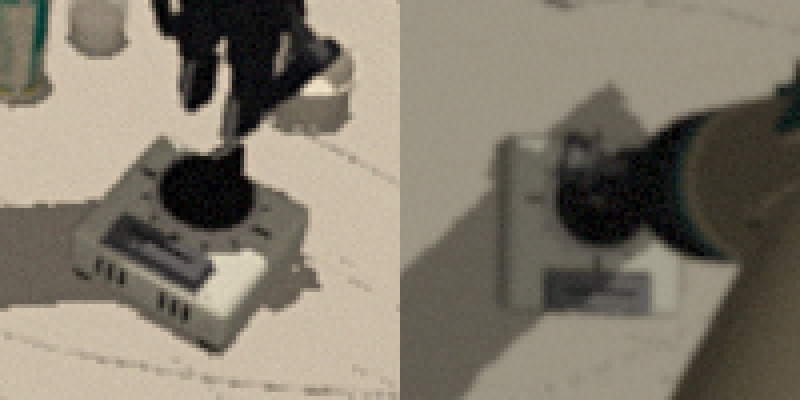

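The picture shows the fingertips at scene crop (195,108) and (232,148), straddling the bar end and just above it. I correct by a few millimetres and lower.

Request:
carry_out(
  moves=[
    {"tx":0.0044,"ty":-0.0143,"tz":0,"twist":0,"fingers":0.3},
    {"tx":0,"ty":0,"tz":0,"twist":0,"fingers":0.3},
    {"tx":0,"ty":0,"tz":0.05,"twist":0,"fingers":0.3},
    {"tx":0,"ty":0,"tz":0.05,"twist":0,"fingers":0.3},
    {"tx":0,"ty":0,"tz":0.04,"twist":0,"fingers":0.3},
    {"tx":0,"ty":0,"tz":0.01,"twist":0,"fingers":0.3},
    {"tx":0,"ty":0,"tz":0,"twist":0,"fingers":0.3},
    {"tx":0,"ty":0,"tz":0,"twist":0,"fingers":0.3},
  ],
)

```text
clock: 14.02
eef_pos: [554.8, -369.3, 70.8]
tool_rot: [-3.141, 0.001, 2.878]
force: [0.4, -0.6, 0.8]
width: 25.9
gripper_force: 0.0
```

Request:
carry_out(
  moves=[
    {"tx":0,"ty":0,"tz":0.007,"twist":0,"fingers":0.2},
    {"tx":0,"ty":0,"tz":0.004,"twist":0,"fingers":0.2},
    {"tx":0,"ty":0,"tz":0.0,"twist":0,"fingers":0.2},
    {"tx":0,"ty":0,"tz":0.0,"twist":0,"fingers":0.2},
  ],
)

```text
clock: 14.52
eef_pos: [554.5, -369.0, 67.1]
tool_rot: [3.142, 0.0, 2.878]
force: [0.2, -0.0, -0.7]
width: 17.4
gripper_force: 0.0
```

Request:
carry_out(
  moves=[
    {"tx":0,"ty":0,"tz":0.004,"twist":0,"fingers":0.2},
    {"tx":0,"ty":0,"tz":0.004,"twist":0,"fingers":0.2},
    {"tx":0,"ty":0,"tz":0.0,"twist":0,"fingers":0.2},
  ],
)

```text
clock: 14.9
eef_pos: [554.7, -369.2, 66.3]
tool_rot: [3.141, 0.001, 2.878]
force: [-2.3, 2.9, 9.1]
width: 17.2
gripper_force: 5.0
```

Request:
carry_out(
  moves=[
    {"tx":0,"ty":0,"tz":0.0,"twist":0,"fingers":0.15},
    {"tx":0,"ty":0,"tz":0.0,"twist":0,"fingers":0.1},
    {"tx":0,"ty":0,"tz":0.0,"twist":0,"fingers":0.0},
    {"tx":0,"ty":0,"tz":0.0,"twist":0,"fingers":0.0},
  ],
)

```text
clock: 15.4
eef_pos: [555.0, -369.4, 66.6]
tool_rot: [3.142, 0.002, 2.878]
force: [-2.4, 2.5, 9.6]
width: 10.8
gripper_force: 59.5
```

Request:
carry_out(
  moves=[
    {"tx":0,"ty":0,"tz":0.001,"twist":0.015,"fingers":0.0},
    {"tx":0,"ty":0,"tz":0.0,"twist":0.03,"fingers":0.0},
    {"tx":0,"ty":0,"tz":0.0,"twist":0.03,"fingers":0.0},
    {"tx":0,"ty":0,"tz":0.0,"twist":0,"fingers":0.0},
  ],
)

```text
clock: 15.9
eef_pos: [555.1, -369.3, 66.5]
tool_rot: [3.141, 0.002, 2.642]
force: [-2.7, 1.8, 12.7]
width: 10.9
gripper_force: 60.6
```

Request:
carry_out(
  moves=[
    {"tx":0,"ty":0,"tz":0,"twist":0.03,"fingers":0.0},
    {"tx":0,"ty":0,"tz":0.0,"twist":0.03,"fingers":0.0},
    {"tx":0,"ty":0,"tz":0.0,"twist":0.03,"fingers":0.0},
    {"tx":0,"ty":0,"tz":0.0,"twist":0.03,"fingers":0.0},
    {"tx":0,"ty":0,"tz":0.0,"twist":0.03,"fingers":0.0},
    {"tx":0,"ty":0,"tz":0.0,"twist":0,"fingers":0.0},
  ],
)

```text
clock: 16.65
eef_pos: [555.1, -369.2, 66.5]
tool_rot: [3.14, 0.001, 2.171]
force: [-2.0, 3.3, 12.7]
width: 11.1
gripper_force: 60.7
```

Request:
carry_out(
  moves=[
    {"tx":0,"ty":0,"tz":0,"twist":0.03,"fingers":0.0},
    {"tx":0,"ty":0,"tz":0.0,"twist":0.03,"fingers":0.0},
    {"tx":0,"ty":0,"tz":0.0,"twist":0.03,"fingers":0.0},
    {"tx":0,"ty":0,"tz":0.0,"twist":0.03,"fingers":0.0},
    {"tx":0,"ty":0,"tz":0.0,"twist":0.03,"fingers":0.0},
    {"tx":0,"ty":0,"tz":0.0,"twist":0.03,"fingers":0.0},
    {"tx":0,"ty":0,"tz":0.0,"twist":0.0167,"fingers":0.0},
    {"tx":0,"ty":0,"tz":0.0,"twist":0,"fingers":0.0},
  ],
)

```text
clock: 17.65
eef_pos: [555.3, -369.2, 66.5]
tool_rot: [3.14, 0.0, 1.553]
force: [-1.5, 3.4, 12.9]
width: 10.9
gripper_force: 60.7
```

Request:
carry_out(
  moves=[
    {"tx":0,"ty":0,"tz":0,"twist":0,"fingers":0.2},
    {"tx":0,"ty":0,"tz":0,"twist":0,"fingers":0.25},
    {"tx":0,"ty":0,"tz":-0.005,"twist":0,"fingers":0.25},
    {"tx":0,"ty":0,"tz":-0.03,"twist":0,"fingers":0.25},
    {"tx":0,"ty":0,"tz":-0.08,"twist":0,"fingers":0.25},
    {"tx":0,"ty":0,"tz":-0.12,"twist":0,"fingers":0.1},
    {"tx":0,"ty":0,"tz":-0.12,"twist":0,"fingers":0.0},
    {"tx":0,"ty":0.15,"tz":-0.1,"twist":0,"fingers":0.0},
    {"tx":0,"ty":0.15,"tz":0,"twist":0,"fingers":0.0},
    {"tx":0,"ty":0.15,"tz":0,"twist":0,"fingers":0.0},
    {"tx":0,"ty":0,"tz":0,"twist":0,"fingers":0.0},
  ],
)

```text
clock: 19.02
eef_pos: [692.5, -369.6, 199.6]
tool_rot: [3.141, -0.001, 1.558]
force: [-1.2, -0.3, -0.7]
width: -0.2
gripper_force: 0.0
```

Run:
```python
from h import *
s=cam("scene"); t=cam("top")
cv2.imwrite("pics/c7.png",np.hstack([cv2.resize(s["color"][235:300,365:440],(400,347),interpolation=3),cv2.resize(t["color"][190:250,405:470],(400,369),interpolation=3)[:347]]))
```

```text
(no output)
```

View pics/c7.png

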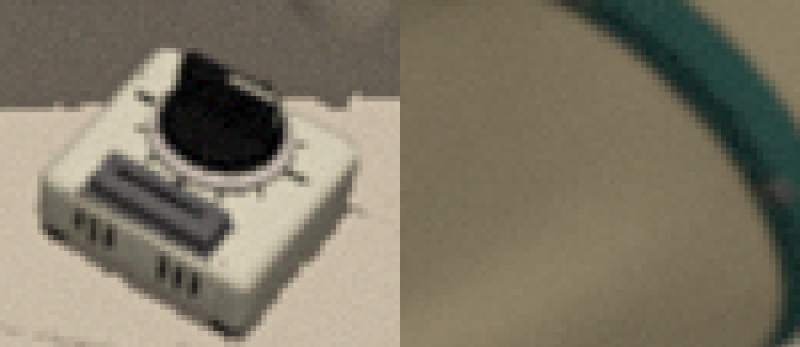

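The picture shows the bar now crosswise, with the white line (about crop (272,95)) toward the right-hand mark at (297,178) and the housing corners where they were. I'll check the angle numerically and then position over the key.

Run:
```python
from h import *
s=cam("scene"); im=sum(cam("scene")["color"].astype(float) for _ in range(4))/4
g=im[240:262,396:424].mean(2); np.set_printoptions(linewidth=250); print(g.round(0).astype(int))
for a in(80,90,100):
    a=np.radians(-1-a); print([proj(s,(555.5+r*np.cos(a),-369.5+r*np.sin(a),79)).round(1).tolist() for r in(-25,0,10,25)])
p=[onz(s,408.5,249.6,79),onz(s,416.0,252.8,79)]; print(p, np.degrees(np.arctan2(*(p[1]-p[0])[[1,0]])))
```

```text
[[ 94  93  94  93  93  92  93  92  93  94  93  93  94  94  92  92  94  94  95  94  93  94  94  95  96  93  95  93]
 [ 94  92  93  95  95  95  94  94  93  93  93  94  91  92  94  94  92  94  94  94  96  93  95  94  92  94  95  94]
 [ 90  90  92  95  94  95  94  93  94  92  92  94  94  94  92  94  91  94  94  93  96  94  94  94  95  95  93  94]
 [ 87  89  91  94  94  95  96  93  94  96  96  95  91  93  90  96  91  94  93  94  95  92  93  94  95  92  94  96]
 [148 144 124  92  74  74  81  90  96  94  96  95  95  94  95  92  92  94  94  91  94  96  92  94  93  94  94  94]
 [204 201 159  83  32  24  45  68  81  92  97  95  94  94  95  95  91  95  92  92  96  93  94  94  92  94  95  95]
 [203 204 149  54  12   8  17  26  47  65  81  92  96  95  96  94  94  94  92  94  92  93  92  94  93  92  94  94]
 [200 193 120  20  10  13  18  13  15  26  43  66  82  88  93  93  94  95  92  95  92  94  94  95  91  93  93  95]
 [200 177  97  15   5  12  16  17  14  15  17  34  58  69  79  88  94  94  96  95  96  93  92  93  93  94  93  94]
 [202 168  84  12   4  11  10   9  19  17  14  46  91 103  82  71
[... 1053 characters left out ...]
39  36 100 164 193 201 198 185]
 [  6  14  16  18  20  18  18  14  17  18  18  18  15  13  14   7  11  10  10   8  10  23 104 162 192 201 199 197]
 [ 17   7  14  13  15  16  14  13  17  15  17  16  16  12  14  10   9   3  11  10   4  16 102 156 188 199 199 199]
 [ 44   9   8  15  15  17  16  18  19  17  16  18  16  17  20  18  14  10  10   4   2  28 120 160 159 156 182 197]]
[[398.4, 245.9], [408.3, 249.5], [412.2, 250.9], [418.3, 253.1]]
[[399.2, 244.9], [408.3, 249.5], [411.9, 251.3], [417.5, 254.2]]
[[400.3, 243.9], [408.3, 249.5], [411.5, 251.7], [416.5, 255.2]]
[array([ 555.4644275 , -370.14785507,   79.        ]), array([ 556.93982828, -389.45738991,   79.        ])] -85.63064030989553
```

Request:
carry_out(
  moves=[
    {"tx":-0.001,"ty":-0.128,"tz":0,"twist":0,"fingers":0},
    {"tx":-0.001,"ty":-0.128,"tz":0,"twist":0,"fingers":0},
    {"tx":-0.001,"ty":-0.128,"tz":0,"twist":0,"fingers":0},
    {"tx":0,"ty":-0.128,"tz":0,"twist":0,"fingers":0},
    {"tx":0,"ty":-0.128,"tz":0,"twist":0,"fingers":0},
    {"tx":0,"ty":0,"tz":0,"twist":0,"fingers":0},
    {"tx":0,"ty":0,"tz":0.12,"twist":0,"fingers":0},
    {"tx":0,"ty":0,"tz":0.12,"twist":0,"fingers":0},
    {"tx":0,"ty":0,"tz":0.1,"twist":0,"fingers":0},
    {"tx":0,"ty":0,"tz":0,"twist":0,"fingers":0},
  ],
)

```text
clock: 20.62
eef_pos: [497.1, -367.6, 97.0]
tool_rot: [-3.139, -0.003, 1.554]
force: [0.5, 0.4, 0.9]
width: -0.1
gripper_force: 0.0
```

The line's slope in the scene (0.5) matches the prediction for 90° (0.51), so the dial reads 15 minutes. Now I press the key.

Request:
carry_out(
  moves=[
    {"tx":0,"ty":0.012,"tz":0,"twist":0,"fingers":0},
    {"tx":0,"ty":0,"tz":0.06,"twist":0,"fingers":0},
    {"tx":0,"ty":0,"tz":0.045,"twist":0,"fingers":0},
    {"tx":0,"ty":0,"tz":0,"twist":0,"fingers":0},
    {"tx":0,"ty":0,"tz":0,"twist":0,"fingers":0},
  ],
)

```text
clock: 21.25
eef_pos: [501.0, -369.3, 67.4]
tool_rot: [-3.141, 0.0, 1.553]
force: [0.4, 0.7, 0.2]
width: -0.1
gripper_force: 0.0
```

Request:
carry_out(
  moves=[
    {"tx":0,"ty":0,"tz":0.012,"twist":0,"fingers":0},
    {"tx":0,"ty":0,"tz":0.012,"twist":0,"fingers":0},
    {"tx":0,"ty":0,"tz":0.01,"twist":0,"fingers":0},
    {"tx":0,"ty":0,"tz":0.008,"twist":0,"fingers":0},
    {"tx":0,"ty":0,"tz":0,"twist":0,"fingers":0},
  ],
)

```text
clock: 21.88
eef_pos: [501.2, -369.1, 54.6]
tool_rot: [3.142, 0.0, 1.553]
force: [0.5, 0.4, 0.6]
width: 0.2
gripper_force: 0.3
```

Request:
carry_out(
  moves=[
    {"tx":0,"ty":0,"tz":0.006,"twist":0,"fingers":0},
    {"tx":0,"ty":0,"tz":0.004,"twist":0,"fingers":0},
    {"tx":0,"ty":0,"tz":0.003,"twist":0,"fingers":0},
    {"tx":0,"ty":0,"tz":0,"twist":0,"fingers":0},
  ],
)

```text
clock: 22.38
eef_pos: [501.2, -369.2, 52.9]
tool_rot: [3.14, -0.001, 1.553]
force: [-2.9, 3.9, 17.7]
width: 0.1
gripper_force: 8.5
```

Request:
carry_out(
  moves=[
    {"tx":0,"ty":0,"tz":-0.01,"twist":0,"fingers":0},
    {"tx":0,"ty":0,"tz":-0.04,"twist":0,"fingers":0},
    {"tx":0,"ty":0,"tz":-0.15,"twist":0,"fingers":0},
    {"tx":0,"ty":0,"tz":-0.15,"twist":0,"fingers":0},
    {"tx":0,"ty":0,"tz":-0.15,"twist":0,"fingers":0},
    {"tx":0,"ty":0,"tz":-0.15,"twist":0,"fingers":0},
    {"tx":0.15,"ty":0,"tz":-0.1,"twist":0,"fingers":0},
    {"tx":0.15,"ty":0,"tz":0,"twist":0,"fingers":0},
    {"tx":0.15,"ty":0,"tz":0,"twist":0,"fingers":0},
    {"tx":0.15,"ty":0,"tz":0,"twist":0,"fingers":0},
    {"tx":0.15,"ty":0,"tz":0,"twist":0,"fingers":0},
    {"tx":0,"ty":0,"tz":0,"twist":0,"fingers":0},
  ],
)

```text
clock: 23.88
eef_pos: [505.3, -139.6, 275.5]
tool_rot: [-3.14, -0.003, 1.56]
force: [0.4, -0.8, 0.1]
width: 0.0
gripper_force: 0.0
```

Run:
```python
from h import *
s=cam("scene"); t=cam("top")
a=np.hstack([cv2.resize(s["color"][235:300,365:440],(400,347),interpolation=3),cv2.resize(t["color"][190:250,405:470],(400,369),interpolation=3)[:347]])
b=np.hstack([cv2.resize(s["color"],(400,250)),cv2.resize(t["color"],(400,250))])
cv2.imwrite("pics/c8.png",np.vstack([a,b]))
```

```text
(no output)
```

View pics/c8.png

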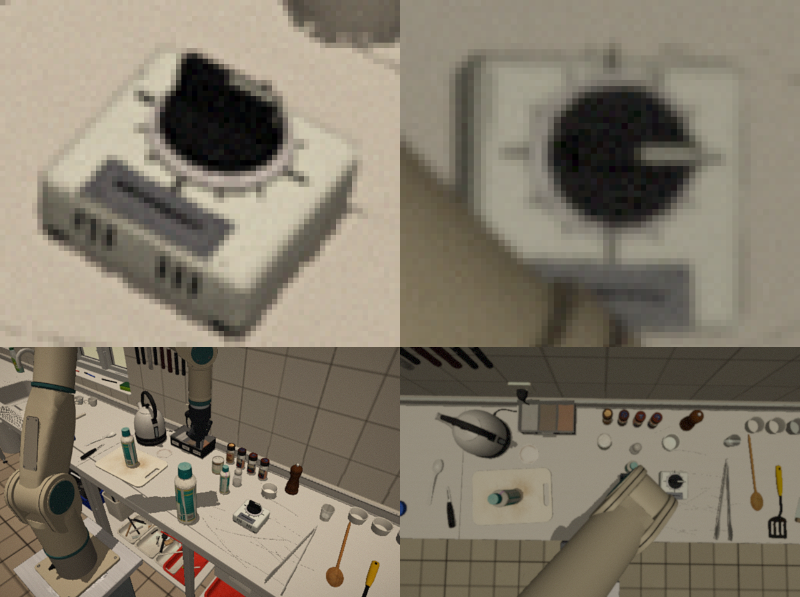

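The picture shows the white line at the right-hand mark (top crop (690,155)), the key flat with no side walls showing at crop (155,205), the housing unmoved, the bottle upright on the board and the bystanders in place. The arm touches nothing, so I hand in.

```bash
python3 -c "
from cell import job
print(job.finish_job())"
```

```text
the job is handed in; nothing more can be done
None
```

The job is handed in; no verdict came back. By the last images and force readings, the middle bottle stands on the board, the dial reads 15 minutes with the housing unmoved, and the start key is fully down.

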